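# Clamp a limestone offcut in the ratchet vise

## Robot

A 6-joint arm with a two-finger parallel gripper is mounted at the origin on the work surface; the furniture and walls round the work are solid. World frame = base frame: x ahead of the robot, y to its left, z up, the work surface at z = 0. Lengths are in m, angles in rad, forces in N, time in s.
With the tool pointing down it reaches from about 0.3 to 0.775 m from the base axis. Payload 14.6 kg.
Tool frame: the origin (TCP) lies at the centre of the arm's flange, where the gripper is bolted on; the fingertips stand 199 mm ahead of it and the grasp point (between the pads) lies ctrl.tcp_to_grasp ahead of it (ctrl.tcp_to_grasp is the distance from the TCP to the grasp point, in m); z points along the fingers, y is the line along which they close (so a half turn about z gives the same grasp; the last joint's range is limited). The gripper opens to 94 mm and grips with 3 to 60 N. Pads are 16 mm wide; open, the fingers measure 119 mm over their backs; the gripper's body (75 mm by 177 mm) begins 78 mm behind the grasp point.
Start: joints at [-1.368, 0.3, 1.521, -0, 1.321, -0.067], TCP at [0.147, -0.53, 0.405] pointing down, gripper open.
Joint ranges: [-3.03, 3.03], [-0.79, 2.21], [0.23, 2.52], [-1.04, 4.18], [0, 3.07], [-2.55, 2.55]. Speed limits (rad/s): [2.22, 2.22, 2.57, 3.14, 3.14, 3.14].

## Interface

Orientations are given as [roll, pitch, yaw] about the fixed x, y, z axes, in that order (R = Rz(yaw) Ry(pitch) Rx(roll)).
In Python, from station import ctrl gives the robot as it stands. The module is installed in compiled form; this text tells all that it offers.
- The arm moves only by the shell command python3 -m jog 'ROWS' [OPENING] [FORCE]. ROWS is JSON, a list of rows, each a list of 6 numbers: the shift along the tool's x, y, z in cm, then the turn, a rotation vector about the tool's x, y, z in rad. In form: [[tx, ty, tz, ax, ay, az], ...]. A call has 1 to 8 rows; each row is the pose to reach, as a shift and turn from the pose commanded when the call began, along the tool's axes at that moment; what a row does not reach only later rows make up. A row lasts 1/10 s, in which the tool goes at most 50 mm and 8.59 degrees, less where a joint would pass 70% of its speed; a pose out of reach is approached as far as the arm can. A call with a gripper value outside its range is refused whole. OPENING is the opening in per cent of the stroke, from 0 (shut) to 100 (fully open), set as the call begins (- or left out, the last holds). The fingers move at their own pace and stop on an object; FORCE is the grip in N (left out, the last holds). Time passes only in rows, so rows that repeat a pose let the fingers close. It gives the time, the measured TCP pose, the force, the opening and the grip force at its end, in the units of the state.
- ctrl.get_obs(): the state, without advancing time (a new reading comes with each control period).
- ctrl.camera(name): name is "scene" or "top" or "wrist"; returns a dict with "img" (480x640x3 uint8, blue, green, red), "intrinsics" (3x3 intrinsics, pixels), "R" (3x3) and "t" (3): a world point X has camera coordinates R X + t. Camera axes: x right, y down, z forward; pixel columns grow to the right and rows downward; lengths in m; the calibration is good to about 2 mm. A picture is of the moment at which its call begins. There is no depth.
- ctrl.hand_in(): hands the job in; it is judged then, once.
The state is a dict: "time_s": time; "qpos": joint angles; "joint_vel": joint speeds; "tau": joint torques, N m; "ee_pos": TCP position; "eef_rot": TCP orientation; "force": force on the tool from outside, world axes, zero at the start; "moment": the same for the moment, N m; "grip_width": finger opening in m; "grip_force": force on a finger pad.
Only numpy, scipy, OpenCV 4.12 (cv2) and the standard library are available. Lean on these libraries where they do the work, as an engineer would, in place of code of your own. Each camera call takes 0.05 s, during which the arm holds its last target. There are 200 camera calls.

## Task

Set the larger limestone offcut right way up on the bed of the bench vise, between the jaws, and let go of it. Then work the ratchet lever by its handle, back and forth, until the stone is held firmly: stop when the handle pulls at about 7 newtons, since beyond about 9 the soft stone gets bruised. Leave the vise tight, the lever swung back to where its tightening stroke begins, and the other things on the bench where they lie.

Things in the scene. Friction and masses are not known exactly. Their poses are not given: they have to be found in the camera images.
- stone: The larger limestone offcut, a pale, slightly irregular block 46 x 56 x 36 mm (x, y, z), 0.14 to 0.24 kg, soft edges, faces a few degrees off square. Origin: centre of its underside; z up as it lies at the start, y along its 56 mm length.
- vise: Grey cast vise bolted to the bench, 262 mm long (y), 70 mm wide (x; 106 mm over the round gear case, centred at y = -105 mm, top at z = 60 mm). Origin: on the bench top under the bed's middle; z up. The stone's seat: two steel ways, top at z = 30 mm, x -30 to 30 mm. Fixed jaw at the +y end. The sliding jaw comes from -y; no part near the seat is higher than 70 mm.
- fixed_jaw: The fixed jaw of the vise (66 x 29 x 70 mm). Origin: on the bench top, below the middle of its steel clamping face, at the vise's x = 0, y = 75 mm; the face (60 mm wide, up to 70 mm high) is its plane y = 0 and looks to its own -y.
- vise_seat (a point): Point on top of the ways, fixed to the vise at its x = 0, y = 40 mm, z = 30 mm: about the middle of the seat. The sliding jaw's plate (62 mm wide, 69 mm high, rubber face) stands at the start at an unknown distance of 60 to 75 mm from the fixed jaw's face. The plate rides on springs of 10 N/mm with 13 mm of travel behind it.
- lever_knob: Upright revolving handle at the end of the ratchet lever: black round grip, 24 mm in diameter, 52 mm tall. Origin: centre of its lower end, 87 mm above the bench, 130 mm from the lever's pivot; z up along the grip. It spins freely, so its x and y axes mean nothing. The lever's arm (17 mm wide) lies right below it, top at 86 mm.
- lever_pivot (a point): Point on the vertical axis of lever and ratchet wheel (24 teeth, 72 mm across), 87 mm above the bench, at the vise's x = 0, y = -105 mm. Unloaded, swinging the handle takes 1 to 2 N; once the jaw bears, the pull square to the lever rises 1 N for each 13 N of clamping, so 7 N of pull is about 90 N on the stone. A stop pin also halts the handle hard, whatever the clamping.
- vise_lever (a joint): Lever angle, rad, growing counter-clockwise from above = tightening; -0.5 to 0.5 between stop pins, at 0 it points 45 degrees between the vise's -x and -y. It stays where left. Swung to + it draws the jaw up 10 mm per rad, 2.6 mm a notch of 0.26 rad; swung back to - the pawl clicks over the teeth. A full swing gains 2 or 3 notches; on going back the wheel slips up to one notch.
- small_offcut: Small pale limestone offcut, 22 x 30 x 12 mm; bystander. Origin: centre of its underside.
- flat_chisel: Steel stone chisel, 173 mm long (its y), 18 mm wide; bystander. Origin: centre of its underside.
- mallet: Round iron carving mallet with wooden handle, lying, 185 mm long (its y), head 64 mm; bystander. Origin: centre of its underside.
- rub_stone: Dark grey rubbing stone, 32 x 100 x 22 mm; bystander. Origin: centre of its underside.

How it is judged:
By the outcome, as a careful person would: the job done as asked, in the order asked, and still so for the second after the job is handed in, with the robot touching nothing.
It also fails if it takes over 72 s, if anything falls off the work surface, if the arm or the gripper's body presses on something with over 40 N, if the wrist force passes 120 N, or if a joint passes its speed limit or range.

## Working session

There is one attempt and no reset: what is moved stays moved. The work goes in short steps, Python scripts to look and compute and a shell command to move; the robot and the scene stay as the last step left them, time stands still between calls to the robot, and variables do not carry over. Pictures are saved under pics/ and viewed, at most 11 in all, crops included, and the job is handed in when it is done.

```bash
mkdir -p pics; python3 - <<'E'
from station import ctrl
import cv2,numpy as np
for n in("scene","top"):
    c=ctrl.camera(n);cv2.imwrite(f"pics/{n}0.png",c["img"]);print(n,np.round(c["R"],3).tolist(),np.round(c["t"],3).tolist(),c["intrinsics"][0][0])
o=ctrl.get_obs();print(ctrl.tcp_to_grasp,o)
E
```

```text
scene [[0.821, -0.571, -0.002], [-0.276, -0.394, -0.877], [0.5, 0.72, -0.481]] [-0.367, 0.196, 1.007] 479.78618955723215
top [[0.007, -1.0, 0.001], [-0.989, -0.007, -0.145], [0.145, 0.0, -0.989]] [-0.001, 0.456, 1.322] 542.7271706332635
0.1804 {'time_s': 0.1, 'qpos': array([-1.36759579e+00,  3.00430465e-01,  1.52149733e+00,  2.31859662e-05,
        1.32073105e+00, -6.65948208e-02]), 'joint_vel': array([-0.00157637, -0.00235536, -0.00116161, -0.00020512, -0.00072957,
       -0.00231778]), 'tau': array([ 9.22985819e-04, -5.32644224e+01, -3.53283870e+01,  7.09332875e-02,
        2.35018943e-02, -6.46865396e-05]), 'ee_pos': array([ 0.14659049, -0.53008038,  0.40414394]), 'eef_rot': array([-3.14053032e+00, -9.33593587e-05,  2.69789557e-01]), 'force': array([-0.39129379, -0.58437184,  0.21555335]), 'moment': array([ 0.00625188,  0.02959502, -0.00630264]), 'grip_force': 0.0, 'grip_width': 0.0939864250053353}
```

View pics/top0.png

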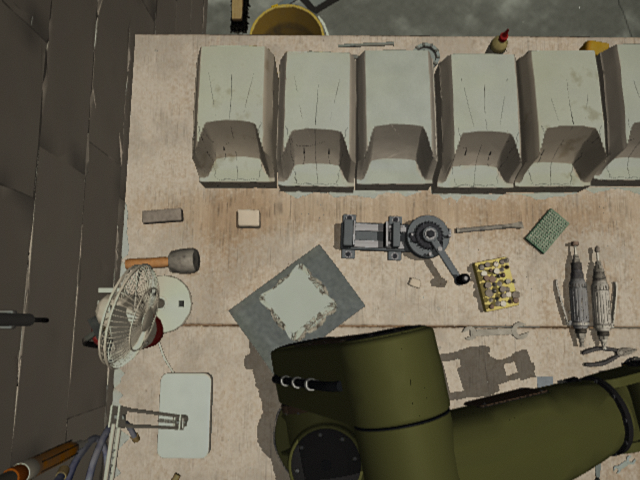

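View pics/scene0.png

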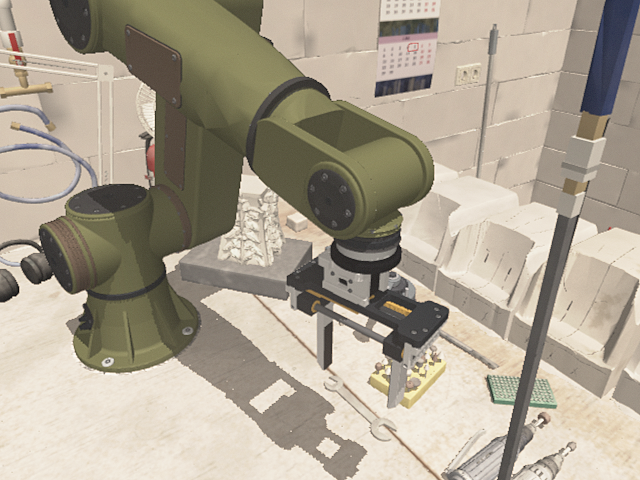

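The top view shows the stone at about (248,218), and the vise from (342,233) to (452,238) with the fixed jaw on the left. The knob is at (461,279). A carving on a slab at (297,300) stands between the base and the work. I'll crop in for detail.

```bash
cat > h.py <<'E'
import numpy as np, cv2
from station import ctrl
def ray(c,px,z):
    K=np.array(c["intrinsics"]);R=np.array(c["R"]);t=np.array(c["t"])
    d=R.T@np.linalg.solve(K,np.array([px[0],px[1],1.]));o=-R.T@t
    return o+d*(z-o[2])/d[2]
def proj(c,X):
    p=np.array(c["intrinsics"])@(np.array(c["R"])@np.array(X)+np.array(c["t"]));return p[:2]/p[2]
E
python3 - <<'E'
from h import *
i=cv2.imread("pics/top0.png")[185:300,225:485]
cv2.imwrite("pics/top0c.png",cv2.resize(i,None,fx=3,fy=3,interpolation=cv2.INTER_CUBIC))
c=ctrl.camera("top")
for n,p,z in[("stone",(248,217),.036),("gear",(428,236),.06),("knob",(461,279),.139),("fixL",(342,233),.07),("small",(414,282),.012),("carv",(297,300),0.0)]:print(n,ray(c,p,z).round(3))
E
```

```text
stone [0.528 0.198 0.036]
gear [ 0.479 -0.248  0.06 ]
knob [ 0.367 -0.307  0.139]
fixL [ 0.483 -0.037  0.07 ]
small [ 0.37  -0.22   0.012]
carv [0.323 0.074 0.   ]
```

View pics/top0c.png

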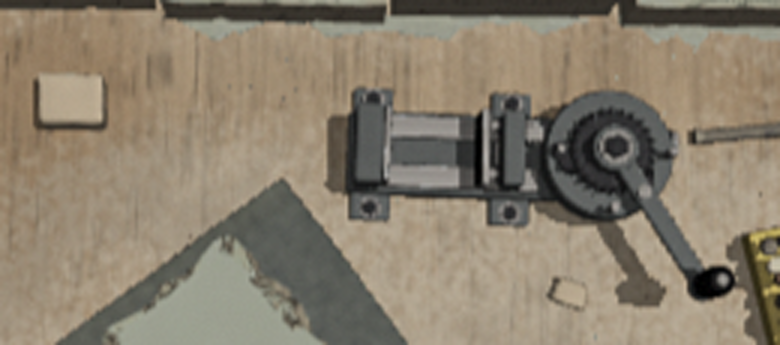

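The crop shows the pivot at full-frame (430,233), the knob top at (461.7,279.3) and the stone's top face at about (237–260, 209–227). The vise is turned about -3°. The dressed blocks start at row 187, close behind the stone, so I'll check the clearance there.

```bash
python3 - <<'E'
from h import *
c=ctrl.camera("top")
for z in(0,.1,.2):print(z,ray(c,(238,187),z).round(3),ray(c,(238,178),z).round(3))
img=c["img"][195:240,225:275]
g=cv2.cvtColor(img,cv2.COLOR_BGR2GRAY)
m=(g>g.max()*.80).astype(np.uint8);n,l,s,ce=cv2.connectedComponentsWithStats(m);k=1+s[1:,4].argmax();print(g[22,20:26],s[k])
pts=np.argwhere(l==k)[:,::-1]+[225,195];W=np.array([ray(c,p,.036)[:2] for p in pts],dtype=np.float32);print(cv2.minAreaRect(W))
P=ray(c,(430,233.3),.095);Kn=ray(c,(461.7,279.3),.139);d=Kn-P;print(P,Kn,np.hypot(*d[:2]),np.degrees(np.arctan2(d[1],d[0])))
# vise yaw from jaw/pivot
for p,z in(((353.5,221.5),.07),((353,243),.07),((346,205),.0)):print(ray(c,p,z).round(3))
E
```

```text
0 [0.614 0.232 0.   ] [0.638 0.232 0.   ]
0.1 [0.589 0.215 0.1  ] [0.611 0.216 0.1  ]
0.2 [0.563 0.198 0.2  ] [0.583 0.199 0.2  ]
[165 168 170 169 168 169] [ 13  14  21  17 313]
((0.5279788970947266, 0.19812268018722534), (0.040924448519945145, 0.051008790731430054), 0.4258477985858917)
[ 0.47967331 -0.2466841   0.095     ] [ 0.36628033 -0.30820932  0.139     ] 0.1290089904933293 -151.51645254135343
[ 0.512 -0.065  0.07 ]
[ 0.459 -0.064  0.07 ]
[ 0.569 -0.049  0.   ]
```

```bash
python3 -m jog '[[39.3,-28.5,-2,0,0,-0.7],[39.3,-28.5,-2,0,0,-0.7],[39.3,-28.5,-2,0,0,-0.7],[39.3,-28.5,-2,0,0,-0.7],[39.3,-28.5,-2,0,0,-0.7],[39.3,-28.5,-2,0,0,-0.7],[53.5,-61,-2,0,0,-1.3],[53.5,-61,-2,0,0,-1.3]]' 80; python3 -m jog '[[0,0,0,0,0,0]]'; python3 - <<'E'
from h import *
o=ctrl.get_obs();print(o["ee_pos"],o["eef_rot"],o["time_s"])
E
```

```text
time_s: 1.0
ee_pos: [0.3657, -0.1991, 0.4184]
eef_rot: [-3.142, -0.0, 1.276]
force: [1.3, -0.1, 0.6]
grip_width: 0.0751
grip_force: 0.0
time_s: 1.1
ee_pos: [0.3664, -0.1969, 0.4187]
eef_rot: [3.141, -0.001, 1.281]
force: [-0.2, -1.4, 0.1]
grip_width: 0.075
grip_force: 0.0
[ 0.3664259  -0.1968502   0.41871912] [ 3.14106053e+00 -5.25551392e-04  1.28061672e+00] 1.1
```

```bash
python3 -m jog '[[12,8,0,0,0,-0.29],[12,8,0,0,0,-0.29],[12,8,0,0,0,-0.29],[41.9,1.4,0,0,0,-0.29],[41.9,1.4,0,0,0,-0.29],[41.9,1.4,0,0,0,-0.29],[41.9,1.4,0,0,0,-0.29],[41.9,1.4,0,0,0,-0.29]]'; python3 -m jog '[[6.7,0.3,0,0,0,0],[6.7,0.3,0,0,0,0],[6.7,0.3,0,0,0,0]]'; python3 - <<'E'
from h import *
o=ctrl.get_obs();print(o["ee_pos"],o["eef_rot"],o["time_s"])
c=ctrl.camera("wrist");cv2.imwrite("pics/w1.png",c["img"]);np.savez("w1.npz",**c)
c=ctrl.camera("scene");cv2.imwrite("pics/s1.png",c["img"])
E
```

```text
time_s: 1.9
ee_pos: [0.4982, 0.1405, 0.4185]
eef_rot: [3.141, 0.0, 1.558]
force: [1.3, 0.0, 0.6]
grip_width: 0.0753
grip_force: 0.0
time_s: 2.2
ee_pos: [0.502, 0.2072, 0.4179]
eef_rot: [-3.141, 0.0, 1.562]
force: [0.2, -0.5, 0.7]
grip_width: 0.0753
grip_force: 0.0
[0.5020422  0.20723946 0.41790794] [-3.14084312e+00  2.89566810e-04  1.56162159e+00] 2.2
```

View pics/w1.png

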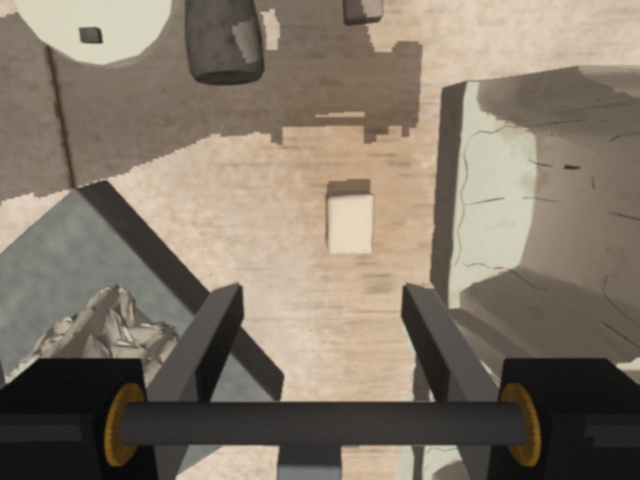

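The wrist view shows the stone's top at (327–373, 193–253). The block's foot line runs at about column 435 and its upper front edge at about column 450–463.

```bash
python3 - <<'E'
from h import *
c=dict(np.load("w1.npz"))
for z in (0,.03,.06,.1):print(z,ray(c,(433,250),z).round(3),ray(c,(456,250),z).round(3))
W=np.array([ray(c,p,.036)[:2] for p in((328,196),(372,195),(372,252),(328,253))],dtype=np.float32);print(W)
g=cv2.cvtColor(c["img"],cv2.COLOR_BGR2GRAY)[185:262,318:382]
h=cv2.cvtColor(c["img"],cv2.COLOR_BGR2HSV)[185:262,318:382]
m=((h[...,1]<60)&(g>190)).astype(np.uint8);n,l,s,ce=cv2.connectedComponentsWithStats(m);k=1+s[1:,4].argmax();print(s[k])
pts=np.argwhere(l==k)[:,::-1]+[318,185];W=np.array([ray(c,p,.036)[:2] for p in pts],dtype=np.float32);print(cv2.minAreaRect(W))
E
```

```text
0 [0.614 0.163 0.   ] [0.638 0.163 0.   ]
0.03 [0.606 0.173 0.03 ] [0.627 0.173 0.03 ]
0.06 [0.597 0.182 0.06 ] [0.617 0.182 0.06 ]
0.1 [0.586 0.195 0.1  ] [0.604 0.195 0.1  ]
[[0.50735515 0.22598869]
 [0.54651964 0.2265126 ]
 [0.54780596 0.17327082]
 [0.50704575 0.1726786 ]]
[  12   11   43   58 2278]
((0.5277589559555054, 0.19908565282821655), (0.053278595209121704, 0.03748319670557976), 89.74545288085938)
```

The block face stands at x≈0.613, and the gripper body would reach 0.616 if centred on the stone. I'll straddle the stone off-centre at x=0.513, and closing the fingers will draw it clear of the block.

```bash
python3 -m jog '[[-0.8,1.1,4,0,0,0],[-0.8,1.1,8,0,0,0],[-0.8,1.1,12,0,0,0],[-0.8,1.1,15,0,0,0],[-0.8,1.1,17,0,0,0],[-0.8,1.1,17,0,0,0]]' 100 ; python3 - <<'E'
from h import *
o=ctrl.get_obs();print(o["ee_pos"],o["eef_rot"],o["time_s"],o["grip_width"])
c=ctrl.camera("wrist");cv2.imwrite("pics/w2.png",c["img"])
E
```

```text
time_s: 2.9
ee_pos: [0.5126, 0.1959, 0.2462]
eef_rot: [-3.137, 0.002, 1.557]
force: [-0.4, 0.5, 0.7]
grip_width: 0.094
grip_force: 0.0
[0.51264972 0.1958991  0.24618791] [-3.13736281e+00  1.55386621e-03  1.55746614e+00] 2.9 0.0940462934724941
```

View pics/w2.png

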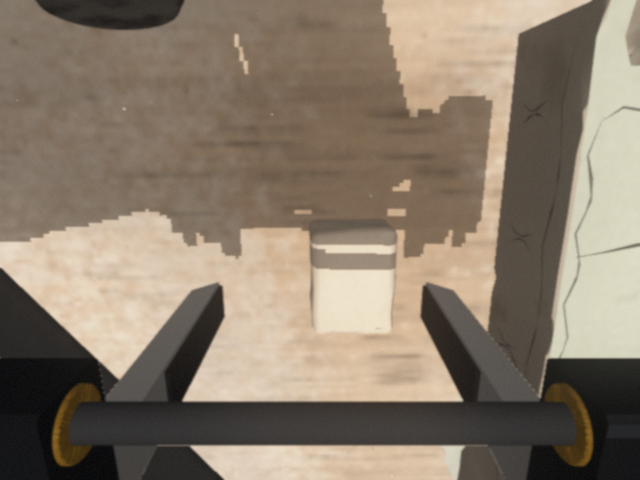

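The stone, columns 312–396, lies between the open fingers. The far finger clears the block face, which starts at about column 490. Next I descend and close.

```bash
python3 -m jog '[[0.3,0,2,0,0,0],[0.3,0,3.2,0,0,0],[0.3,0,4,0,0,0],[0.3,0,4.2,0,0,0]]' ; python3 -m jog '[[0,0,0,0,0,0],[0,0,0,0,0,0],[0,0,0,0,0,0],[0,0,0,0,0,0],[0,0,0,0,0,0],[0,0,0,0,0,0]]' 30 20;
```

```text
time_s: 3.35
ee_pos: [0.5129, 0.2005, 0.2063]
eef_rot: [-3.141, 0.0, 1.559]
force: [0.1, -0.2, -0.2]
grip_width: 0.0939
grip_force: 0.0
time_s: 3.95
ee_pos: [0.5132, 0.2009, 0.207]
eef_rot: [3.14, -0.0, 1.56]
force: [2.8, 0.6, 3.8]
grip_width: 0.0493
grip_force: 1.6
```

```bash
python3 -m jog '[[0,0,0,0,0,0],[0,0,0,0,0,0],[0,0,0,0,0,0],[0,0,-3,0,0,0],[0,0,-7,0,0,0],[0,0,-12,0,0,0],[0,0,-16,0,0,0],[0,0,-16,0,0,0]]' ; python3 - <<'E'
from h import *
o=ctrl.get_obs();print(o["ee_pos"],o["eef_rot"],o["time_s"],o["grip_width"])
c=ctrl.camera("wrist");cv2.imwrite("pics/w3.png",c["img"])
E
```

```text
time_s: 4.75
ee_pos: [0.5129, 0.201, 0.3712]
eef_rot: [3.136, -0.002, 1.56]
force: [0.5, 0.4, -3.0]
grip_width: 0.0437
grip_force: 19.8
[0.5128666  0.20100582 0.37118999] [ 3.13563371e+00 -2.22153268e-03  1.55994673e+00] 4.75 0.04368975706165781
```

View pics/w3.png

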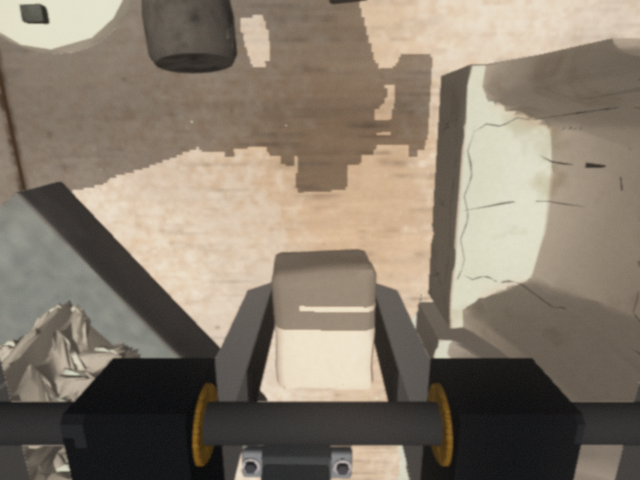

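The stone is held square between the pads, at columns 273–375. Now I'll move toward the vise and take a wrist view of the jaws.

```bash
python3 -m jog '[[-5,0,-3,0,0,0],[-10,0,-3,0,0,0],[-15,0,-3,0,0,0],[-20,-2.6,-3,0,0,0.02],[-25,-2.6,-3,0,0,0.02],[-30,-2.6,-3,0,0,0.02],[-35,-2.6,-3,0,0,0.02],[-37,-2.6,-3,0,0,0.02]]' ; python3 -m jog '[[0,0,0,0,0,0],[0,0,0,0,0,0]]';python3 - <<'E'
from h import *
o=ctrl.get_obs();print(o["ee_pos"],o["eef_rot"],o["time_s"],o["grip_width"])
c=ctrl.camera("wrist");cv2.imwrite("pics/w4.png",c["img"]);np.savez("w4.npz",**c)
E
```

```text
time_s: 5.6
ee_pos: [0.482, -0.1716, 0.394]
eef_rot: [-3.137, -0.002, 1.538]
force: [0.9, -0.8, -1.3]
grip_width: 0.0437
grip_force: 19.8
time_s: 5.8
ee_pos: [0.4826, -0.1691, 0.3943]
eef_rot: [-3.138, -0.002, 1.538]
force: [0.1, 0.0, -3.1]
grip_width: 0.0436
grip_force: 19.8
[ 0.48259278 -0.16910024  0.39427827] [-3.13777954e+00 -1.80604833e-03  1.53843068e+00] 5.8 0.04357151214580003
```

View pics/w4.png

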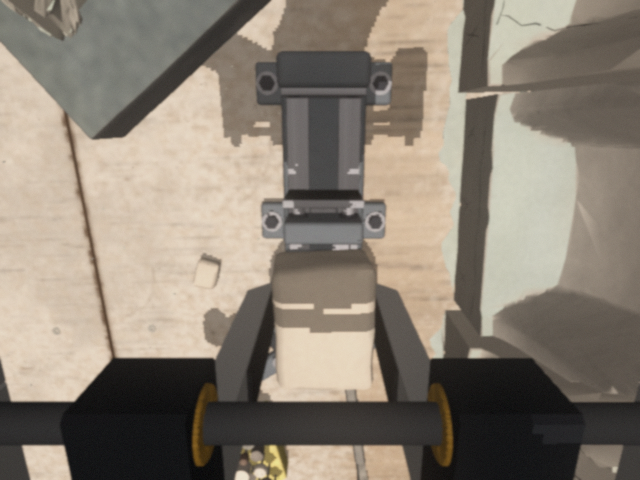

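The wrist view shows the fixed jaw at columns 277–371, with its face edge at rows 88–97. The rubber plate's top edge is at row 190, columns 284–364, and the ways run between columns 284 and 364.

```bash
python3 - <<'E'
from h import *
c=dict(np.load("w4.npz"))
print("cam",-c["R"].T@c["t"])
for n,p,z in[("fixL88",(277,88),.07),("fixR88",(371,88),.07),("L96",(280,96),.07),("R96",(368,96),.07),("base96",(320,97),.03),("slideL",(285,190),.069),("slideR",(362,190),.069),("wayL",(285,140),.03),("wayR",(365,140),.03),("boltL",(267,82),.015),("boltR",(381,82),.015),("bL2",(272,220),.015),("bR2",(375,219),.015)]:print(n,ray(c,p,z).round(4))
g=cv2.cvtColor(c["img"],cv2.COLOR_BGR2GRAY);print(g[80:104,300].tolist(),g[183:206,300].tolist())
E
```

```text
cam [ 0.48563754 -0.08742395  0.37415938]
fixL88 [ 0.4536 -0.0626  0.07  ]
fixR88 [ 0.5191 -0.0648  0.07  ]
L96 [ 0.4553 -0.0679  0.07  ]
R96 [ 0.517 -0.07   0.07 ]
base96 [ 0.483  -0.0672  0.03  ]
slideL [ 0.4549 -0.1343  0.069 ]
slideR [ 0.5125 -0.1362  0.069 ]
wayL [ 0.4533 -0.0994  0.03  ]
wayR [ 0.5186 -0.1015  0.03  ]
boltL [ 0.4398 -0.0532  0.015 ]
boltR [ 0.5333 -0.0563  0.015 ]
bL2 [ 0.4362 -0.1693  0.015 ]
bR2 [ 0.5287 -0.1714  0.015 ]
[69, 68, 64, 61, 58, 56, 59, 71, 95, 105, 106, 107, 104, 94, 79, 60, 55, 67, 87, 101, 107, 106, 107, 107] [107, 109, 107, 106, 107, 95, 73, 49, 40, 39, 35, 39, 38, 38, 43, 44, 60, 85, 98, 102, 102, 102, 104]
```

```bash
python3 - <<'E'
from h import *
c=dict(np.load("w4.npz"));g=cv2.cvtColor(c["img"],cv2.COLOR_BGR2GRAY)
print(g[375:396,320].tolist(),g[242:258,320].tolist())
for r in(388,250):
  for z in(.188,.224):print(r,z,ray(c,(325,r),z).round(4))
E
cat pics/x 2>/dev/null; python3 -m jog '[[5,0.2,0,0,0,0],[6.9,0.2,0,0,0,0],[6.9,0.2,3,0,0,0],[6.9,0.2,7,0,0,0],[6.9,0.2,9,0,0,0],[6.9,0.2,9,0,0,0],[6.9,0.2,9,0,0,0]]'
```

```text
[216, 215, 215, 215, 214, 216, 214, 214, 211, 211, 211, 209, 205, 198, 192, 193, 196, 198, 204, 205, 206] [119, 105, 83, 75, 75, 74, 71, 64, 68, 75, 80, 82, 83, 80, 81, 81]
388 0.188 [ 0.4819 -0.2215  0.188 ]
388 0.224 [ 0.4826 -0.1955  0.224 ]
250 0.188 [ 0.4842 -0.1453  0.188 ]
250 0.224 [ 0.4845 -0.1341  0.224 ]
time_s: 6.55
ee_pos: [0.4871, -0.0992, 0.3069]
eef_rot: [-3.141, -0.0, 1.541]
force: [-0.1, 0.1, -1.2]
grip_width: 0.0437
grip_force: 19.8
```

```bash
python3 -m jog '[[-0.1,-0.2,2,0,0,0],[-0.1,-0.2,4,0,0,0],[-0.1,-0.2,5.5,0,0,0],[-0.1,-0.2,6.4,0,0,0],[-0.1,-0.2,6.7,0,0,0],[-0.1,-0.2,6.8,0,0,0],[-0.1,-0.2,6.8,0,0,0]]'
```

```text
time_s: 7.25
ee_pos: [0.4852, -0.1009, 0.2392]
eef_rot: [3.14, 0.0, 1.54]
force: [-0.4, 0.7, -2.1]
grip_width: 0.0434
grip_force: 19.8
```

```bash
python3 -m jog '[[0,0,0.1,0,0,0],[0,0,0.2,0,0,0],[0,0,0.3,0,0,0],[0,0,0.3,0,0,0]]'; python3 -m jog '[[0,0,0,0,0,0],[0,0,0,0,0,0],[0,0,0,0,0,0]]' 55; python3 - <<'E'
from h import *
c=ctrl.camera("wrist");cv2.imwrite("pics/w5.png",c["img"])
E
```

```text
time_s: 7.65
ee_pos: [0.4851, -0.1009, 0.2367]
eef_rot: [3.141, 0.0, 1.54]
force: [-6.0, 1.3, 16.0]
grip_width: 0.0434
grip_force: 20.1
time_s: 7.95
ee_pos: [0.485, -0.1009, 0.2355]
eef_rot: [3.141, 0.0, 1.54]
force: [0.3, 0.8, -0.5]
grip_width: 0.0517
grip_force: 0.0
```

View pics/w5.png

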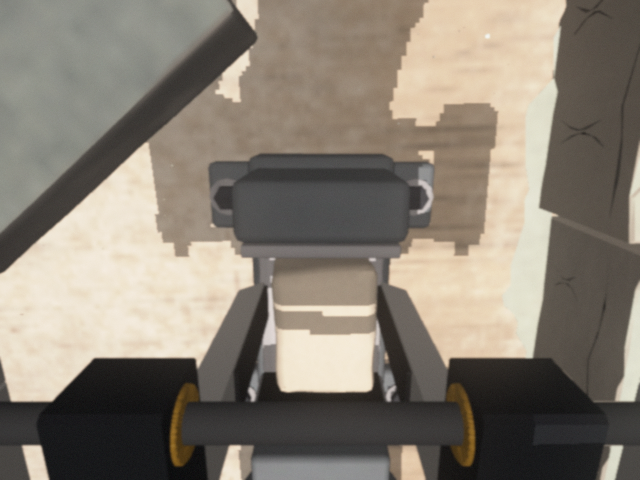

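The stone stands on the ways, square between the jaws, with a small gap at the fixed jaw (row 255) and another at the rubber plate (row 390). I'll open wider, lift off, and go above the knob.

```bash
python3 -m jog '[[0,0,0,0,0,0],[0,0,-2,0,0,0],[0,0,-6,0,0,0],[0,0,-11,0,0,0],[0,0,-16,0,0,0],[-5,-2.7,-17,0,0,0.15],[-10,-5.4,-17,0,0,0.3],[-14,-7.5,-17,0,0,0.45]]' 65; python3 - <<'E'
from h import *
o=ctrl.get_obs();print(o["ee_pos"],o["eef_rot"])
E
```

```text
time_s: 8.8
ee_pos: [0.4092, -0.2311, 0.406]
eef_rot: [3.14, 0.0, 1.085]
force: [1.0, 0.7, 0.2]
grip_width: 0.0609
grip_force: 0.0
[ 0.40920976 -0.23112695  0.4060192 ] [3.14029897e+00 1.70376563e-04 1.08482931e+00]
```

```bash
python3 -m jog '[[-5,-0.1,0,0,0,0.15],[-8.8,-0.2,0,0,0,0.3],[-8.8,-0.2,1,0,0,0.335],[-8.8,-0.2,1,0,0,0.335],[-8.8,-0.2,1,0,0,0.335]]'; python3 - <<'E'
from h import *
c=ctrl.camera("wrist");cv2.imwrite("pics/w6.png",c["img"]);np.savez("w6.npz",**c)
c=ctrl.camera("top");print(proj(c,[.366,-.308,.139]))
E
```

```text
time_s: 9.3
ee_pos: [0.368, -0.307, 0.3955]
eef_rot: [-3.141, -0.0, 0.757]
force: [0.2, -0.1, -0.0]
grip_width: 0.061
grip_force: 0.0
[461.6117593  279.42208217]
```

View pics/w6.png

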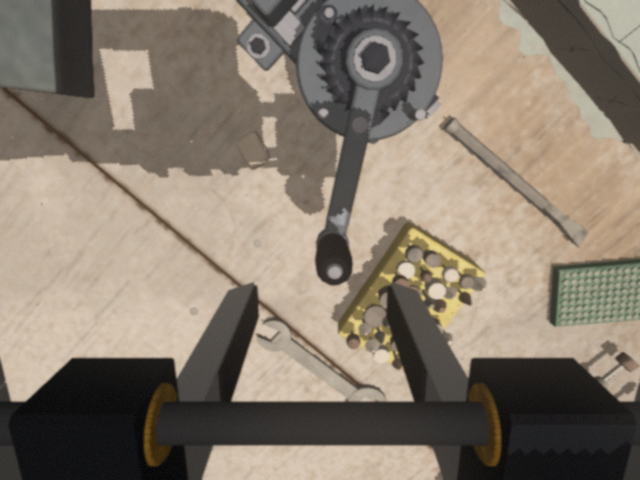

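The knob top is at about (333,268) and the pivot nut at (375,57). The tool rack lies low, to the right.

```bash
python3 - <<'E'
from h import *
c=dict(np.load("w6.npz"))
K=ray(c,(333,266),.139);P=ray(c,(375,57),.1);Kb=ray(c,(333,243),.087)
d=K-P;print(K,P,Kb,np.hypot(*d[:2]),np.degrees(np.arctan2(d[1],d[0])))
E
```

```text
[ 0.37080631 -0.31329535  0.139     ] [ 0.47826945 -0.2477495   0.1       ] [ 0.37120334 -0.31468969  0.087     ] 0.1258752836936404 -148.61940035564382
```

```bash
python3 -m jog '[[-0.1,0.4,4,0,0,0],[-0.1,0.4,7,0,0,0],[-0.1,0.4,9,0,0,0],[-0.1,0.4,9.6,0,0,0],[-0.1,0.4,9.6,0,0,0]]'; python3 -m jog '[[0,0,0,0,0,0],[0,0,0,0,0,0],[0,0,0,0,0,0],[0,0,0,0,0,0],[0,0,0,0,0,0],[0,0,0,0,0,0]]' 15 20; python3 - <<'E'
from h import *
c=ctrl.camera("top");np.savez("t7.npz",**c);cv2.imwrite("pics/t7.png",c["img"])
E
```

```text
time_s: 9.9
ee_pos: [0.3702, -0.3105, 0.2995]
eef_rot: [-3.141, 0.0, 0.756]
force: [0.7, -0.1, 0.4]
grip_width: 0.0614
grip_force: 0.0
time_s: 10.5
ee_pos: [0.3699, -0.3109, 0.2997]
eef_rot: [3.141, -0.0, 0.755]
force: [0.6, -0.0, 2.0]
grip_width: 0.0237
grip_force: 20.0
```

```bash
cat > f.py <<'E'
from h import *
P=np.array([.479,-.247])
o=ctrl.get_obs();d=o["ee_pos"][:2]-P;r=np.hypot(*d);ph=np.arctan2(d[1],d[0])%(2*np.pi);u=d/r;t=np.array([-u[1],u[0]]);F=o["force"]
yw=o["eef_rot"][2];D=o["ee_pos"][:2]-P-0
th=ph-np.radians(223.05)
print("t",o["time_s"],"th %.3f r %.4f pull %.1f rad %.1f yaw %.3f gf %.1f z %.4f"%(th,r,-F[:2]@t,F[:2]@u,yw,o["grip_force"],o["ee_pos"][2]))
E
python3 -m jog '[[-0.15,0.7,0,0,0,0],[-0.25,1.5,0,0,0,0],[-0.3,2.8,0,0,0,0]]'; python3 f.py; python3 -m jog '[[0.05,1.3,0,0,0,0],[0.25,2.5,0,0,0,0],[0.55,3.8,0,0,0,0],[1,5,0,0,0,0],[1.15,5.3,0,0,0,0]]' >/dev/null; python3 f.py;python3 -m jog '[[0,0,0,0,0,0],[0,0,0,0,0,0]]'; python3 f.py
```

```text
time_s: 10.85
ee_pos: [0.3871, -0.3339, 0.2997]
eef_rot: [3.141, 0.0, 0.755]
force: [-0.9, 0.9, 5.0]
grip_width: 0.0241
grip_force: 20.0
t 10.85 th 0.006 r 0.1265 pull 1.3 rad 0.0 yaw 0.755 gf 20.0 z 0.2997
t 11.35 th 0.444 r 0.1270 pull 1.7 rad 5.2 yaw 0.755 gf 20.0 z 0.2997
time_s: 11.55
ee_pos: [0.4318, -0.3649, 0.2997]
eef_rot: [3.14, 0.001, 0.755]
force: [-2.3, -3.2, 5.7]
grip_width: 0.0245
grip_force: 20.0
t 11.55 th 0.439 r 0.1270 pull 0.9 rad 3.8 yaw 0.755 gf 20.0 z 0.2997
```

```bash
python3 -m jog '[[-0.65,-1.7,0,0,0,0],[-1.16,-4.2,0,0,0,0],[-1.2,-5.5,0,0,0,0],[-1.16,-6.7,0,0,0,0],[-0.97,-8,0,0,0,0],[-0.65,-9.2,0,0,0,0],[-0.2,-10.4,0,0,0,0],[0.1,-11,0,0,0,0]]' >/dev/null; python3 f.py;python3 -m jog '[[0,0,0,0,0,0]]'>/dev/null; python3 f.py;python3 -m jog '[[0.25,-0.4,0,0,0,0],[0.25,-0.4,0,0,0,0]]'>/dev/null; python3 f.py
```

```text
t 12.35 th -0.464 r 0.1268 pull 0.2 rad -5.3 yaw 0.755 gf 20.0 z 0.2997
t 12.45 th -0.464 r 0.1268 pull -0.3 rad -4.6 yaw 0.755 gf 20.0 z 0.2997
t 12.65 th -0.500 r 0.1266 pull 0.4 rad -3.6 yaw 0.755 gf 20.0 z 0.2997
```

```bash
python3 -m jog '[[-0.56,1.15,0,0,0,0],[-1,2.35,0,0,0,0],[-1.3,3.6,0,0,0,0],[-1.5,4.85,0,0,0,0],[-1.55,6.15,0,0,0,0],[-1.5,7.4,0,0,0,0]]' >/dev/null; python3 f.py;python3 -m jog '[[0.2,1.25,0,0,0,0],[0.5,2.5,0,0,0,0]]'>/dev/null; python3 f.py;python3 -m jog '[[0.45,1.2,0,0,0,0],[0.65,1.7,0,0,0,0]]'>/dev/null; python3 f.py; python3 -m jog '[[0,0,0,0,0,0]]'>/dev/null; python3 f.py
```

```text
t 13.25 th 0.113 r 0.1271 pull 2.4 rad -8.2 yaw 0.754 gf 20.0 z 0.2996
t 13.45 th 0.313 r 0.1273 pull 1.3 rad -7.7 yaw 0.754 gf 20.0 z 0.2996
t 13.65 th 0.458 r 0.1276 pull 1.9 rad -4.7 yaw 0.755 gf 20.0 z 0.2996
t 13.75 th 0.456 r 0.1275 pull 1.0 rad -3.7 yaw 0.755 gf 20.0 z 0.2996
```

```bash
python3 -m jog '[[-0.7,-1.85,0,0,0,0],[-1.2,-4.4,0,0,0,0],[-1.2,-5.65,0,0,0,0],[-1.2,-6.9,0,0,0,0],[-1,-8.2,0,0,0,0],[-0.7,-9.4,0,0,0,0],[-0.25,-10.6,0,0,0,0],[0.25,-11.6,0,0,0,0]]' >/dev/null; python3 f.py;python3 -m jog '[[0,0,0,0,0,0]]'>/dev/null; python3 f.py; python3 - <<'E'
from h import *
c=ctrl.camera("top");cv2.imwrite("pics/t8.png",cv2.resize(c["img"][205:295,330:480],None,fx=4,fy=4,interpolation=cv2.INTER_CUBIC))
E
```

```text
t 14.55 th -0.495 r 0.1272 pull -0.6 rad -13.0 yaw 0.754 gf 20.0 z 0.2997
t 14.65 th -0.498 r 0.1271 pull 1.3 rad -10.3 yaw 0.755 gf 20.0 z 0.2997
```

View pics/t8.png

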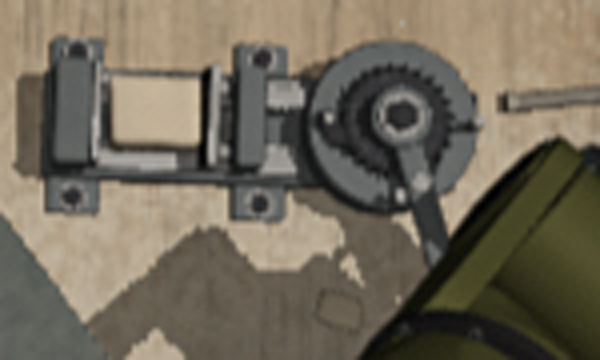

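The stone is now against the rubber plate (column 203), and about 5 mm is left at the fixed jaw (columns 104–112). I'll watch the next stroke more closely.

```bash
python3 -m jog '[[-0.36,1.15,0,0,0,0],[-0.8,2.35,0,0,0,0],[-1.1,3.6,0,0,0,0],[-1.3,4.85,0,0,0,0],[-1.35,6.15,0,0,0,0]]' >/dev/null; python3 f.py;python3 -m jog '[[0.05,1.25,0,0,0,0],[0.05,1.25,0,0,0,0]]'>/dev/null; python3 f.py;python3 -m jog '[[0.2,1.25,0,0,0,0],[0.2,1.25,0,0,0,0]]'>/dev/null; python3 f.py; python3 -m jog '[[0.3,1.25,0,0,0,0],[0.3,1.25,0,0,0,0]]'>/dev/null; python3 f.py;  python3 -m jog '[[0.4,1.2,0,0,0,0],[0.4,1.2,0,0,0,0]]'>/dev/null; python3 f.py
```

```text
t 15.2 th 0.014 r 0.1264 pull 1.4 rad 0.3 yaw 0.754 gf 20.0 z 0.2996
t 15.4 th 0.117 r 0.1266 pull 0.2 rad -0.3 yaw 0.754 gf 20.0 z 0.2996
t 15.6 th 0.216 r 0.1266 pull 0.8 rad 2.4 yaw 0.754 gf 20.0 z 0.2996
t 15.8 th 0.317 r 0.1269 pull 0.2 rad 1.3 yaw 0.754 gf 20.0 z 0.2996
t 16.0 th 0.417 r 0.1272 pull 1.6 rad -0.6 yaw 0.754 gf 20.0 z 0.2996
```

```bash
python3 -m jog '[[0.2,0.5,0,0,0,0],[0.2,0.5,0,0,0,0]]'>/dev/null; python3 f.py; python3 -m jog '[[-0.7,-1.85,0,0,0,0],[-1.2,-4.4,0,0,0,0],[-1.2,-5.65,0,0,0,0],[-1.2,-6.9,0,0,0,0],[-1,-8.2,0,0,0,0],[-0.7,-9.4,0,0,0,0],[-0.25,-10.6,0,0,0,0],[0.35,-11.6,0,0,0,0]]' >/dev/null; python3 f.py;python3 -m jog '[[0,0,0,0,0,0]]'>/dev/null; python3 f.py
```

```text
t 16.2 th 0.455 r 0.1273 pull 1.2 rad -0.7 yaw 0.755 gf 20.0 z 0.2996
t 17.0 th -0.500 r 0.1265 pull -0.9 rad 0.4 yaw 0.754 gf 20.0 z 0.2996
t 17.1 th -0.503 r 0.1264 pull 1.6 rad -0.9 yaw 0.755 gf 20.0 z 0.2996
```

```bash
python3 -m jog '[[-0.46,1.15,0,0,0,0],[-0.9,2.35,0,0,0,0],[-1.2,3.6,0,0,0,0]]' >/dev/null; python3 f.py;python3 -m jog '[[-0.15,1.25,0,0,0,0],[-0.15,1.25,0,0,0,0]]' >/dev/null; python3 f.py;python3 -m jog '[[-0.05,1.25,0,0,0,0],[-0.05,1.25,0,0,0,0]]' >/dev/null; python3 f.py;python3 -m jog '[[0.05,1.25,0,0,0,0],[0.05,1.25,0,0,0,0]]'>/dev/null; python3 f.py
```

```text
t 17.4 th -0.191 r 0.1260 pull 3.9 rad 4.4 yaw 0.754 gf 20.0 z 0.2996
t 17.6 th -0.086 r 0.1259 pull 2.4 rad 7.2 yaw 0.754 gf 20.0 z 0.2996
t 17.8 th 0.012 r 0.1260 pull 2.3 rad 8.8 yaw 0.754 gf 20.0 z 0.2996
t 18.0 th 0.111 r 0.1261 pull 3.9 rad 8.3 yaw 0.754 gf 20.0 z 0.2996
```

```bash
python3 -m jog '[[-0.05,0.6,0,0,0,0],[-0.05,0.6,0,0,0,0]]'>/dev/null; python3 f.py; python3 -m jog '[[0.1,0.6,0,0,0,0],[0.1,0.6,0,0,0,0]]'>/dev/null; python3 f.py; python3 -m jog '[[0.1,0.6,0,0,0,0],[0.1,0.6,0,0,0,0]]'>/dev/null; python3 f.py; python3 -m jog '[[0,0,0,0,0,0]]'>/dev/null; python3 f.py; python3 -m jog '[[0,0,0,0,0,0]]'>/dev/null; python3 f.py
```

```text
t 18.2 th 0.154 r 0.1267 pull 3.6 rad 0.7 yaw 0.754 gf 20.0 z 0.2996
t 18.4 th 0.202 r 0.1268 pull 4.4 rad 1.2 yaw 0.754 gf 20.0 z 0.2996
t 18.6 th 0.250 r 0.1270 pull 5.5 rad -0.4 yaw 0.754 gf 20.0 z 0.2996
t 18.7 th 0.248 r 0.1270 pull 5.6 rad -1.4 yaw 0.754 gf 20.0 z 0.2996
t 18.8 th 0.247 r 0.1270 pull 4.7 rad -0.8 yaw 0.754 gf 20.0 z 0.2996
```

```bash
python3 -m jog '[[0.2,0.7,0,0,0,0],[0.4,1.35,0,0,0,0],[0.4,1.35,0,0,0,0]]'>/dev/null; python3 f.py; python3 -m jog '[[0.2,0.6,0,0,0,0],[0.2,0.6,0,0,0,0]]'>/dev/null; python3 f.py; python3 -m jog '[[0,0,0,0,0,0]]'>/dev/null; python3 f.py; python3 -m jog '[[0.18,0.4,0,0,0,0],[0.18,0.4,0,0,0,0]]'>/dev/null; python3 f.py; python3 -m jog '[[0,0,0,0,0,0]]'>/dev/null; python3 f.py;python3 -m jog '[[0,0,0,0,0,0]]'>/dev/null; python3 f.py
```

```text
t 19.1 th 0.361 r 0.1272 pull 4.9 rad -0.8 yaw 0.754 gf 20.0 z 0.2996
t 19.3 th 0.410 r 0.1274 pull 6.4 rad -2.7 yaw 0.754 gf 20.0 z 0.2996
t 19.4 th 0.408 r 0.1274 pull 6.2 rad -2.3 yaw 0.755 gf 20.0 z 0.2996
t 19.6 th 0.443 r 0.1275 pull 6.5 rad -1.8 yaw 0.755 gf 20.0 z 0.2996
t 19.7 th 0.442 r 0.1275 pull 7.0 rad -2.5 yaw 0.754 gf 20.0 z 0.2996
t 19.8 th 0.442 r 0.1275 pull 7.4 rad -2.9 yaw 0.754 gf 20.0 z 0.2996
```

```bash
python3 -m jog '[[-0.6,-1.7,0,0,0,0],[-1.1,-4.2,0,0,0,0],[-1.15,-5.5,0,0,0,0],[-1.1,-6.8,0,0,0,0],[-0.9,-8,0,0,0,0],[-0.6,-9.2,0,0,0,0],[-0.15,-10.4,0,0,0,0],[0.4,-11.4,0,0,0,0]]' >/dev/null; python3 f.py;python3 -m jog '[[0,0,0,0,0,0]]'>/dev/null; python3 f.py
python3 -m jog '[[-0.25,0.6,0,0,0,0],[-0.25,0.6,0,0,0,0]]' >/dev/null; python3 f.py;python3 -m jog '[[-0.25,0.6,0,0,0,0],[-0.25,0.6,0,0,0,0]]' >/dev/null; python3 f.py;python3 -m jog '[[-0.22,0.6,0,0,0,0],[-0.22,0.6,0,0,0,0]]' >/dev/null; python3 f.py;python3 -m jog '[[-0.2,0.6,0,0,0,0],[-0.2,0.6,0,0,0,0]]' >/dev/null; python3 f.py
```

```text
t 20.6 th -0.492 r 0.1263 pull -1.6 rad 1.7 yaw 0.754 gf 20.0 z 0.2996
t 20.7 th -0.495 r 0.1263 pull -0.8 rad 1.5 yaw 0.755 gf 20.0 z 0.2997
t 20.9 th -0.434 r 0.1260 pull -1.2 rad 5.0 yaw 0.754 gf 20.0 z 0.2996
t 21.1 th -0.381 r 0.1260 pull -0.2 rad 4.7 yaw 0.754 gf 20.0 z 0.2996
t 21.3 th -0.330 r 0.1260 pull -0.4 rad 5.0 yaw 0.754 gf 20.0 z 0.2996
t 21.5 th -0.281 r 0.1260 pull 1.1 rad 5.6 yaw 0.754 gf 20.0 z 0.2996
```

```bash
python3 -m jog '[[-0.22,0.4,0,0,0,0],[-0.22,0.4,0,0,0,0]]' >/dev/null; python3 f.py;python3 -m jog '[[-0.1,0.3,0,0,0,0],[-0.1,0.3,0,0,0,0]]' >/dev/null; python3 f.py;python3 -m jog '[[-0.05,0.3,0,0,0,0],[-0.05,0.3,0,0,0,0]]' >/dev/null; python3 f.py;python3 -m jog '[[-0.05,0.3,0,0,0,0],[-0.05,0.3,0,0,0,0]]' >/dev/null; python3 f.py
```

```text
t 21.7 th -0.247 r 0.1266 pull 3.2 rad -3.2 yaw 0.754 gf 20.0 z 0.2996
t 21.9 th -0.224 r 0.1267 pull 5.1 rad -5.3 yaw 0.754 gf 20.0 z 0.2996
t 22.1 th -0.201 r 0.1266 pull 5.3 rad -4.1 yaw 0.754 gf 20.0 z 0.2996
t 22.3 th -0.177 r 0.1265 pull 6.8 rad -3.3 yaw 0.754 gf 20.0 z 0.2996
```

```bash
for k in 1 2 3; do python3 -m jog '[[0,0,0,0,0,0]]' >/dev/null; python3 f.py; done; python3 -m jog '[[-0.1,0.6,0,0,0,0],[-0.1,0.6,0,0,0,0]]' >/dev/null; python3 f.py; for k in 1 2 3; do python3 -m jog '[[0,0,0,0,0,0]]' >/dev/null; python3 f.py; done
```

```text
t 22.4 th -0.178 r 0.1266 pull 5.5 rad -2.2 yaw 0.754 gf 20.0 z 0.2996
t 22.5 th -0.178 r 0.1266 pull 5.3 rad -2.3 yaw 0.754 gf 20.0 z 0.2996
t 22.6 th -0.178 r 0.1266 pull 7.0 rad -3.0 yaw 0.754 gf 20.0 z 0.2996
t 22.8 th -0.128 r 0.1266 pull 5.7 rad -3.1 yaw 0.754 gf 20.0 z 0.2996
t 22.9 th -0.130 r 0.1266 pull 6.5 rad -3.0 yaw 0.754 gf 20.0 z 0.2996
t 23.0 th -0.130 r 0.1266 pull 6.4 rad -2.1 yaw 0.755 gf 20.0 z 0.2996
t 23.1 th -0.130 r 0.1266 pull 6.5 rad -2.8 yaw 0.754 gf 20.0 z 0.2996
```

```bash
python3 -m jog '[[-0.1,0.8,0,0,0,0],[-0.13,1.5,0,0,0,0],[-0.13,1.5,0,0,0,0]]' >/dev/null; for k in 1 2 3 4; do python3 -m jog '[[0,0,0,0,0,0]]' >/dev/null; python3 f.py; done; python3 -m jog '[[0,0.4,0,0,0,0],[0,0.4,0,0,0,0]]' >/dev/null;  for k in 1 2 3 4; do python3 -m jog '[[0,0,0,0,0,0]]' >/dev/null; python3 f.py; done
```

```text
t 23.5 th -0.011 r 0.1267 pull 7.1 rad -4.1 yaw 0.754 gf 20.0 z 0.2995
t 23.6 th -0.012 r 0.1267 pull 6.8 rad -3.0 yaw 0.755 gf 20.0 z 0.2995
t 23.7 th -0.012 r 0.1268 pull 7.5 rad -3.5 yaw 0.755 gf 20.0 z 0.2996
t 23.8 th -0.012 r 0.1268 pull 6.9 rad -3.1 yaw 0.754 gf 20.0 z 0.2996
t 24.1 th 0.020 r 0.1268 pull 6.9 rad -3.6 yaw 0.754 gf 20.0 z 0.2995
t 24.2 th 0.020 r 0.1268 pull 6.4 rad -3.7 yaw 0.754 gf 20.0 z 0.2995
t 24.3 th 0.019 r 0.1268 pull 7.0 rad -3.2 yaw 0.754 gf 20.0 z 0.2995
t 24.4 th 0.019 r 0.1268 pull 6.3 rad -3.2 yaw 0.754 gf 20.0 z 0.2996
```

```bash
python3 -m jog '[[0,0.5,0,0,0,0],[0,0.5,0,0,0,0]]' >/dev/null;  for k in 1 2 3; do python3 -m jog '[[0,0,0,0,0,0]]' >/dev/null; python3 f.py; done;  for k in 1 2 3 4; do python3 -m jog '[[0,-0.5,0,0,0,0],[0,-0.5,0,0,0,0]]' >/dev/null; python3 f.py; done
```

```text
t 24.7 th 0.059 r 0.1269 pull 6.6 rad -4.6 yaw 0.754 gf 20.0 z 0.2995
t 24.8 th 0.059 r 0.1269 pull 7.0 rad -4.5 yaw 0.754 gf 20.0 z 0.2995
t 24.9 th 0.059 r 0.1269 pull 6.4 rad -4.1 yaw 0.755 gf 20.0 z 0.2996
t 25.1 th 0.017 r 0.1267 pull 6.8 rad -3.6 yaw 0.755 gf 20.0 z 0.2995
t 25.3 th -0.022 r 0.1267 pull 6.6 rad -3.0 yaw 0.755 gf 20.0 z 0.2996
t 25.5 th -0.061 r 0.1268 pull 6.7 rad -5.4 yaw 0.755 gf 20.0 z 0.2996
t 25.7 th -0.101 r 0.1270 pull 5.9 rad -8.1 yaw 0.755 gf 20.0 z 0.2996
```

```bash
python3 -m jog '[[0.1,1,0,0,0,0],[0.15,2,0,0,0,0],[0.15,2.5,0,0,0,0],[0.15,2.5,0,0,0,0]]' >/dev/null;  for k in 1 2 3; do python3 -m jog '[[0,0,0,0,0,0]]' >/dev/null; python3 f.py; done; python3 -m jog '[[0,0.5,0,0,0,0],[0,0.5,0,0,0,0]]' >/dev/null;  for k in 1 2 3; do python3 -m jog '[[0,0,0,0,0,0]]' >/dev/null; python3 f.py; done
```

```text
t 26.2 th 0.100 r 0.1264 pull 7.4 rad 3.9 yaw 0.754 gf 20.0 z 0.2996
t 26.3 th 0.099 r 0.1264 pull 7.3 rad 3.4 yaw 0.754 gf 20.0 z 0.2995
t 26.4 th 0.099 r 0.1265 pull 7.1 rad 3.8 yaw 0.754 gf 20.0 z 0.2996
t 26.7 th 0.138 r 0.1268 pull 8.1 rad -0.4 yaw 0.754 gf 20.0 z 0.2995
t 26.8 th 0.138 r 0.1268 pull 6.9 rad -0.4 yaw 0.754 gf 20.0 z 0.2995
t 26.9 th 0.138 r 0.1268 pull 7.3 rad -1.0 yaw 0.754 gf 20.0 z 0.2995
```

```bash
for k in 1 2 3 4; do python3 -m jog '[[0,-0.5,0,0,0,0],[0,-0.5,0,0,0,0]]' >/dev/null; python3 f.py; done
```

```text
t 27.1 th 0.097 r 0.1264 pull 7.5 rad 3.4 yaw 0.754 gf 20.0 z 0.2996
t 27.3 th 0.058 r 0.1262 pull 6.6 rad 4.5 yaw 0.754 gf 20.0 z 0.2996
t 27.5 th 0.019 r 0.1261 pull 4.4 rad 6.8 yaw 0.754 gf 20.0 z 0.2996
t 27.7 th -0.020 r 0.1261 pull 1.9 rad 5.7 yaw 0.754 gf 20.0 z 0.2996
```

The wheel caught a tooth: the pull held at about 6.7 N and then dropped off as the lever went back. Now I'll swing the lever back to the start of its stroke.

```bash
python3 -m jog '[[0,-1.3,0,0,0,0],[0.2,-2.5,0,0,0,0],[0.5,-3.7,0,0,0,0],[0.95,-4.9,0,0,0,0],[1.4,-5.8,0,0,0,0],[1.4,-5.8,0,0,0,0]]' >/dev/null; python3 f.py;  for k in 1 2; do python3 -m jog '[[0.05,-0.15,0,0,0,0],[0.05,-0.15,0,0,0,0]]' >/dev/null; python3 f.py; done
```

```text
t 28.3 th -0.501 r 0.1266 pull -0.4 rad -3.2 yaw 0.755 gf 20.0 z 0.2997
t 28.5 th -0.507 r 0.1268 pull -2.5 rad -7.2 yaw 0.755 gf 20.0 z 0.2997
t 28.7 th -0.514 r 0.1270 pull -12.8 rad -9.2 yaw 0.755 gf 20.0 z 0.2998
```

The lever is against its start pin. I'll ease off, let go, rise straight up and clear the area.

```bash
python3 -m jog '[[-0.1,0.2,0,0,0,0],[-0.1,0.2,0,0,0,0]]'; python3 f.py; python3 -m jog '[[0,0,0,0,0,0],[0,0,0,0,0,0],[0,0,0,0,0,0],[0,0,0,0,0,0]]' 55; python3 -m jog '[[0,0,-3,0,0,0],[0,0,-7,0,0,0],[0,0,-11,0,0,0],[0,0,-14,0,0,0],[-5,0,-14,0,0,0],[-10,5,-14,0,0,0],[-13,8,-14,0,0,0],[-13,8,-14,0,0,0]]'; python3 - <<'E'
from h import *
c=ctrl.camera("top");cv2.imwrite("pics/t9.png",cv2.resize(c["img"][200:300,280:480],None,fx=4,fy=4,interpolation=cv2.INTER_CUBIC))
E
```

```text
time_s: 28.9
ee_pos: [0.3561, -0.2785, 0.2996]
eef_rot: [3.14, -0.001, 0.754]
force: [8.3, 1.6, 4.6]
grip_width: 0.0241
grip_force: 20.0
t 28.9 th -0.500 r 0.1269 pull -0.5 rad -8.5 yaw 0.754 gf 20.0 z 0.2996
time_s: 29.3
ee_pos: [0.3553, -0.2779, 0.2991]
eef_rot: [-3.141, 0.0, 0.755]
force: [0.7, -0.3, 0.4]
grip_width: 0.0507
grip_force: 0.0
time_s: 30.1
ee_pos: [0.3146, -0.4285, 0.4386]
eef_rot: [-3.141, 0.0, 0.752]
force: [-0.2, 0.8, -0.5]
grip_width: 0.0512
grip_force: 0.0
```

View pics/t9.png

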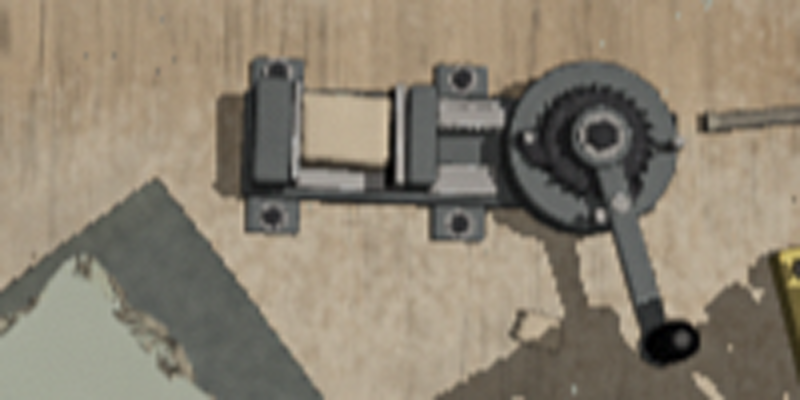

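The stone (columns 302–390) is clamped tight between both jaw faces. The lever is at its start pin, and the bystanders in this view lie where they were.

```bash
python3 -c "
from station import ctrl
print(ctrl.hand_in())"
```

```text
the job is handed in; nothing more can be done
None
```

I set the stone right way up on the vise bed and clamped it at a handle pull of about 7 N (highest reading 8.1 N); the lever is back at its start pin, the other things were left where they lay, and the job was handed in at about 30 s.

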